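Pull out the drip tray and stand the fallen soap dispenser up

ROBOT

A 6-joint arm with a two-finger parallel gripper is mounted at the origin on the work surface. World frame = base frame: x ahead of the robot, y to its left, z up, the work surface at z = 0. Lengths are in mm, angles in rad, forces in N, time in s.
With the tool pointing down it reaches from about 425 to 925 mm from the base axis. Payload 12.5 kg.
Tool frame: the origin (TCP) lies at the very end of the fingers, on their centre line; the grasp point (between the pads) lies 19 mm behind it; z points along the fingers, y is the line along which they close (so a half turn about z gives the same grasp; the last joint's range is limited). The gripper opens to 85 mm and grips with 20 to 120 N. Pads are 22 mm wide; open, the fingers measure 114 mm over their backs; the gripper's body (76 mm by 85 mm) begins 54 mm behind the grasp point. The pads swing forward as they close: fully open they stand 13 mm farther back than shut.
Start: joints at [-1.233, 0.491, 1.559, -0, 1.092, -0.106], TCP at [268.383, -564.46, 231.327] pointing down, gripper open.
Joint ranges: [-3.1, 3.1], [-0.84, 2.19], [0.05, 2.79], [-1.13, 4.28], [0.06, 2.93], [-2.69, 2.69]. Speed limits (rad/s): [2.22, 2.22, 2.79, 3.14, 3.14, 3.14].

INTERFACE

Orientations are given as a unit quaternion [x, y, z, w].
In Python, from cell import status, vision, workorder gives the robot as it stands. The module is installed in compiled form; this text tells all that it offers.
- The arm moves only by the tool servo_tool, never from a script. Its argument "motion" is a list of rows, each an object of numbers: "dx", "dy", "dz": the shift along the tool's x, y, z in cm; "wx", "wy", "wz": the turn, a rotation vector about the tool's x, y, z in rad; "claw": the opening, from -1 (shut) to 1 (fully open). A call has 1 to 20 rows; each row shifts and turns the commanded pose from where the row before left it, along the tool's axes as they then stand; what a row does not reach is not made up. A row lasts 1/10 s, in which the tool goes at most 50 mm and 8.59 degrees, less where a joint would pass 70% of its speed; a pose out of reach is approached as far as the arm can. A call with a gripper value outside its range is refused whole. The fingers move at their own pace and stop on an object; "squeeze" is the grip in N (left out, the last holds). Time passes only in rows, so rows that do not move let the fingers close. It gives the time, the measured TCP pose, the force, the opening and the grip force at its end, in the units of the state.
- status.get_state(): the state, without advancing time (a new reading comes with each control period).
- vision.read_camera(name): name is "scene" or "side" or "wrist"; returns a dict with "pixels" (400x640x3 uint8, red, green, blue), "fx", "fy", "cx", "cy" (pixels), "k1" (the pictures are not rectified: a ray, as slopes to the right and down, at radius r is drawn at 1 + k1 r^2 times it, then the intrinsics apply), "eye" and "rotation" of the camera in the world. Camera axes: x right, y up, looking along -z (the intrinsics and any distortion apply to the point x, -y, -z); pixel columns grow to the right and rows downward; lengths in mm; the calibration is good to about 2 mm. A picture is of the moment at which its call begins. There is no depth.
- workorder.hand_in(): hands the job in; it is judged then, once.
The state is a dict: "time_s": time; "joint_pos": joint angles; "qvel": joint speeds; "joint_efforts": joint torques, N m; "eef_pos": TCP position; "ee_rot": TCP orientation; "ft_force": force on the tool from outside, world axes, zero at the start; "moment": the same for the moment, N m; "grip_width": finger opening in mm; "gripper_force": force on a finger pad.
Only numpy, scipy, OpenCV 4.12 (cv2) and the standard library are available. Lean on these libraries where they do the work, as an engineer would, in place of code of your own. Each camera call takes 0.05 s, during which the arm holds its last target. There are 200 camera calls.

TASK

The soap dispenser has fallen over in the drip tray under the bottle rack. Pull the tray out all the way to its stop, then stand the dispenser upright on the tray floor, setting it down gently, and leave the tray fully out so that the dispenser can be refilled. The chrome nozzle stays lying in the tray, and the spray bottles on the rack are not to be disturbed.

Things in the scene. Friction and masses are not known exactly. Their poses are not given: they have to be found in the camera images.
- rack: Steel bottle rack fixed to the worktop, 440 mm wide (y), 130 mm deep (x). Origin: centre of its footprint on the worktop; x points to its back, the tray comes out along -x. A slatted shelf lies 180 to 186 mm up, its front edge at x = -65 mm, and carries the bottles between dividers. Below the shelf the front is open, with posts only at y = +-212 mm.
- tray (a joint): Travel of the drip tray on its runners in m: 0 fully home under the rack, 0.15 fully out at its stop. It starts between 0 and 0.015. It moves against about 3 N of friction and stays where it is left.
- tray_handle (a point): Middle of the steel bar handle on the tray's front: round bar 10 mm thick, 180 mm long (y), axis 37 mm above the worktop and 42 mm in front of the tray's front, so a 37 mm gap lies behind it, open above and below but for two stems at y = +-75 mm. Axes as the rack's; pull along -x. With the tray home the bar is 90 mm in front of the shelf's edge.
- tray_floor (a point): Centre of the tray's inner floor, 17 mm above the worktop; it moves with the tray, 90 mm behind the tray's front face. Axes as the rack's. Inside 165 mm (x) by 380 mm (y); walls rise 25 mm above the floor, the steel front 29 mm. Dark grey hard silicone.
- dispenser: White soap dispenser lying on its side in the tray, 0.24 to 0.42 kg, rigid: square body 56 x 56 x 86 mm, collar, stem and press button, 156 mm in all. Origin: centre of its square foot; z from foot to button. At first the foot points to the rack's -y, the button to +y (within 0.3 rad), axis 28 mm above the tray floor. A spout 149 mm up reaches 34 mm out along its -x (then to the front).
- dispenser_collar (a point): Centre of the dispenser's round steel collar (34 mm across, from 96 to 126 mm above the foot), 111 mm from the foot along the axis; axes as the dispenser's. Above it a thin stem, then the round press button, 30 mm across, 142 to 156 mm from the foot. The pump is locked and does not move.
- nozzle: Chrome hose nozzle, 121 mm long, 34 mm wide, 36 mm high, 0.2 kg, loose, lying along x on the tray floor near the tray's -y end. Origin: its middle, on its underside; x points along it to the square nut.
- bottle_a: Trigger spray bottle, 72 mm across and 204 mm high, olive, standing in one of the four slots of the rack's shelf (shelf top 186 mm above the worktop), trigger to the front. Not to be disturbed. Origin: centre of its underside, z up.
- bottle_b: Trigger spray bottle, 72 mm across and 204 mm high, white, standing in one of the four slots of the rack's shelf (shelf top 186 mm above the worktop), trigger to the front. Not to be disturbed. Origin: centre of its underside, z up.
- bottle_c: Trigger spray bottle, 72 mm across and 204 mm high, sky blue, standing in one of the four slots of the rack's shelf (shelf top 186 mm above the worktop), trigger to the front. Not to be disturbed. Origin: centre of its underside, z up.
Not all that is in view belongs to the job. What is shaped like the dispenser but pink or purple is not meant. There is more than one size of the nozzle; the one meant has the size given above.

How it is judged (in metres and radians):
On the way, in this order (a step that is already met when the one before it is completed fails the run):
1. the tray is pulled out to its stop (value of joint tray above 0.144 m), for 0.2 s.
2. the dispenser stands upright on the tray floor, the tray still out (value of joint tray above 0.138 m and angle between dispenser's own z axis and vertical below 0.08 rad and z of dispenser in the frame of tray_floor between -0.004 and 0.005 m and x of dispenser in the frame of tray_floor between -0.07 and 0.07 m and y of dispenser in the frame of tray_floor between -0.18 and 0.18 m), for 0.3 s.
At the end, for the whole second after the job is handed in: The tray is within 12 mm of its outer stop; the dispenser stands still and upright (within 0.08 rad) with its foot on the tray floor (within 5 mm); the nozzle lies in the tray; the bottles stand where they were (30 mm, 0.25 rad) (all of step 2 and linear speed of dispenser below 0.02 m/s and angular speed of dispenser below 0.1 rad/s and x of nozzle in the frame of tray_floor between -0.09 and 0.09 m and y of nozzle in the frame of tray_floor between -0.2 and 0.2 m and z of nozzle in the frame of tray_floor between -0.005 and 0.045 m); the robot touches nothing.
It fails at once if a spray bottle is shifted by more than 30 mm or tipped by more than 0.25 rad (distance of any of bottle_a, bottle_b, bottle_c from where it was at the start of the episode above 0.03 m or angle between any of bottle_a, bottle_b, bottle_c's own z axis and vertical above 0.25 rad).
It fails at once if the dispenser is dropped, thrown or pressed hard onto the tray (faster than 0.55 m/s, as after a fall of 15 mm, or over 60 N) (linear speed of dispenser above 0.55 m/s or contact force between dispenser and rack above 60 N).
It also fails if it takes over 54 s, if anything falls off the work surface, if the arm or the gripper's body presses on something with over 40 N, if the wrist force passes 120 N, or if a joint passes its speed limit or range.

## Working session

There is one attempt and no reset: what is moved stays moved. The work goes in short steps, Python scripts to look and compute and a tool call to move; the robot and the scene stay as the last step left them, time stands still between calls to the robot, and variables do not carry over. Pictures are saved under pics/ and viewed, at most 10 in all, crops included, and the job is handed in when it is done.

Besides the shell and the picture viewer there is one more tool, called after ">>>" as name([rows], argument=value, ...), one row to a line, values as JSON. servo_tool: Moves the arm, as the interface text tells. Its arguments: {"type":"object","properties":{"motion":{"type":"array","items":{"type":"object","properties":{"dx":{"type":"number"},"dy":{"type":"number"},"dz":{"type":"number"},"wx":{"type":"number"},"wy":{"type":"number"},"wz":{"type":"number"},"claw":{"type":"number"}}}},"squeeze":{"type":"number"}},"required":["motion"]}

```bash
mkdir -p pics; cat > h.py <<'E'
import numpy as np, cv2
from scipy.spatial.transform import Rotation as R
from cell import status, vision, workorder
def cam(n):
    c=vision.read_camera(n); c['rotation']=np.array(c['rotation']); c['eye']=np.array(c['eye']); return c
def mat(c):
    r=c['rotation']; return r if r.shape==(3,3) else R.from_quat(r).as_matrix()
def ray(c,u,v):
    d=np.array([(u-c['cx'])/c['fx'],(v-c['cy'])/c['fy']]); s=d.copy()
    for _ in range(20): s=d/(1+c['k1']*(s@s))
    return mat(c)@np.array([s[0],-s[1],-1.])
def plane(c,u,v,z):
    d=ray(c,u,v); return c['eye']+d*(z-c['eye'][2])/d[2]
def proj(c,p):
    q=mat(c).T@(np.array(p)-c['eye']); s=np.array([q[0],-q[1]])/-q[2]; s=s*(1+c['k1']*(s@s))
    return np.array([c['cx']+c['fx']*s[0],c['cy']+c['fy']*s[1]])
def save(c,n): cv2.imwrite('pics/'+n,c['pixels'][:,:,::-1])
E
python3 - <<'E'
from h import *
import pickle
d={n:cam(n) for n in('scene','side')}
pickle.dump(d,open('c0.pkl','wb'))
for n,c in d.items():
    save(c,n+'0.png'); print(n,c['eye'],mat(c).round(3).tolist(),c['fx'],c['k1'])
print(status.get_state())
E
```

```text
scene [ 769.54247097  360.50745784 1258.671718  ] [[-0.961, -0.261, 0.089], [0.276, -0.905, 0.324], [-0.003, 0.336, 0.942]] 448.2171109544842 -0.12923042623989006
side [ 330.184553   -710.22861404  808.73319967] [[0.884, 0.313, -0.347], [-0.468, 0.591, -0.657], [-0.001, 0.743, 0.669]] 442.4104424475671 -0.023103237190299022
{'time_s': 0.1, 'joint_pos': array([-1.23263137e+00,  4.91497561e-01,  1.55939424e+00,  4.41728098e-05,
        1.09170700e+00, -1.05601595e-01]), 'qvel': array([ 0.00031306,  0.00073503, -0.00288031,  0.00145538,  0.00020987,
       -0.00026157]), 'joint_efforts': array([ 7.36251750e-04, -6.19450951e+01, -2.62026304e+01, -8.85019222e-05,
        2.87553827e-03,  1.80040601e-06]), 'eef_pos': array([ 268.30151789, -564.25795893,  230.78527123]), 'ee_rot': array([ 9.75486851e-01,  2.20057152e-01, -3.89046410e-05, -5.01953916e-04]), 'ft_force': array([ 0.55843358,  0.40728801, -0.28313176]), 'moment': array([-0.01273996, -0.03655737,  0.00990292]), 'gripper_force': 0.0, 'grip_width': 85.21704159638858}
```

View pics/scene0.png

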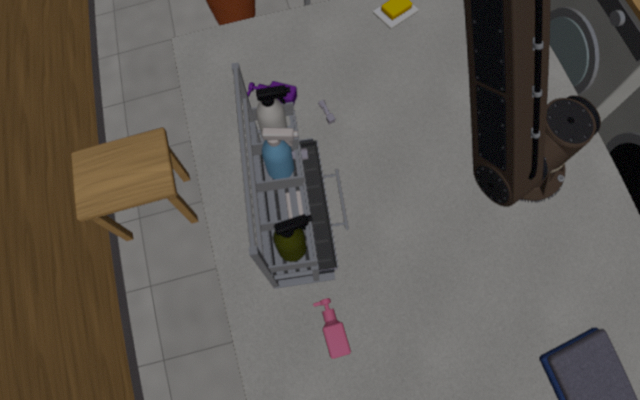

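View pics/side0.png

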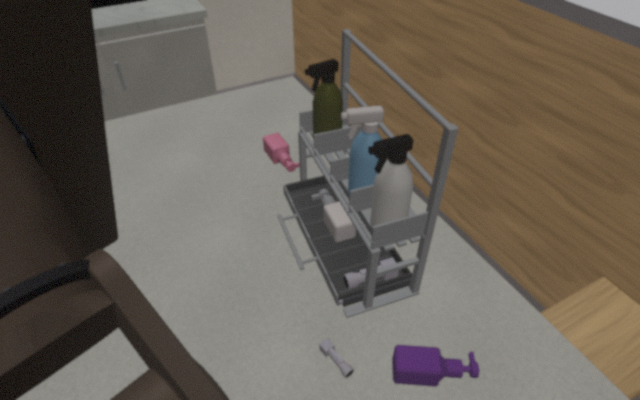

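The scene view shows the rack at (285,190), with the handle bar running (338,172)-(346,226). The side view has these look-alikes:
- White dispenser in the tray at (340,222). This matches the description.
- Pink dispenser at (280,150) and purple one at (435,365). Neither is meant.
- Big nozzle in the tray at (370,273). This is the nozzle meant.
- Small nozzle on the worktop at (337,357). Not meant.

Next is a close crop to check the choice.

```bash
python3 - <<'E'
from h import *
import pickle
d=pickle.load(open('c0.pkl','rb'))
a=d['side']['pixels'][150:320,255:435]; b=d['scene']['pixels'][130:290,235:360]
a=cv2.resize(a,None,fx=3.1,fy=3.1,interpolation=2); b=cv2.resize(b,None,fx=3.1,fy=3.1,interpolation=2)
im=np.zeros((max(a.shape[0],b.shape[0]),558+242,3),np.uint8)
cv2.imwrite('pics/side_crop.png',cv2.resize(d['side']['pixels'][150:310,270:430],None,fx=3.7,fy=3.7,interpolation=2)[:,:,::-1])
cv2.imwrite('pics/scene_crop.png',cv2.resize(d['scene']['pixels'][130:290,220:370],None,fx=3.7,fy=3.7,interpolation=2)[:,:,::-1])
s=d['scene']
for p in [(338,172),(346,226)]: print(plane(s,*p,37).round(1))
E
```

```text
[ 583.7 -118.1   37. ]
[609.6  46.5  37. ]
```

View pics/side_crop.png

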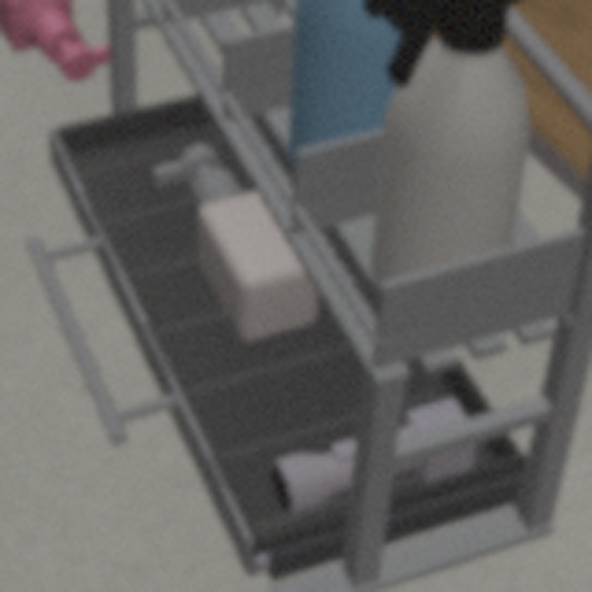

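View pics/scene_crop.png

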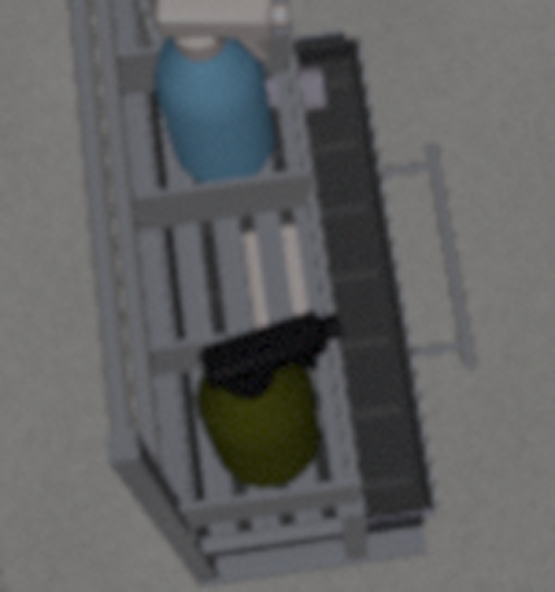

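```bash
python3 - <<'E'
from h import *
import pickle
d=pickle.load(open('c0.pkl','rb')); s,e=d['scene'],d['side']
A=plane(s,336.8,169.7,37);B=plane(s,346.5,228.6,37)
A2=plane(e,302.4,268.9,37);B2=plane(e,279.5,215.7,37)
for p in (A,B,A2,B2): print(p.round(1))
print(np.linalg.norm(A-B),np.linalg.norm(A2-B2))
A,B=(A+A2)/2,(B+B2)/2
m=(A+B)/2; y=(B-A)/np.linalg.norm(B-A); x=np.array([y[1],-y[0],0]); print('mid',m,'y',y,'x',x,'yaw',np.arctan2(y[1],y[0])-np.pi/2)
# dispenser body top edges in side crop (top face z=17+56)
f=lambda u,v:(270+u/3.7,150+v/3.7)
for q in [(200,208),(262,192),(318,283),(243,310)]:
    p=plane(e,*f(*q),73)-m; print('disp top corner rel handle', round(p@x,1),round(p@y,1))
for q in [(155,172),(198,150)]:
    p=plane(e,*f(*q),45)-m; print('spout/button', round(p@x,1),round(p@y,1))
for n,q in {'front corner':(55,140),'rear':(250,565)}.items():
    p=plane(e,*f(*q),46)-m; print(n, round(p@x,1),round(p@y,1))
g=lambda u,v:(220+u/3.7,130+v/3.7)
for q in [(355,40),(432,508)]:
    p=plane(s,*g(*q),46)-m; print('tray front top', round(p@x,1),round(p@y,1))
# shelf front edge
for q in [(293,40),(362,515)]:
    p=plane(s,*g(*q),186)-m; print('shelf', round(p@x,1),round(p@y,1))
E
```

```text
[ 585.  -126.1   37. ]
[610.5  54.2  37. ]
[ 586.5 -133.4   37. ]
[610.6  46.9  37. ]
182.10469305091135 181.86717804036084
mid [598.14854307 -39.59032726  37.        ] y [ 1.36080304e-01  9.90697810e-01 -3.12352739e-16] x [ 0.99069781 -0.1360803   0.        ] yaw -0.1365038286492306
disp top corner rel handle 104.2 45.3
disp top corner rel handle 148.7 45.9
disp top corner rel handle 150.0 -45.6
disp top corner rel handle 96.9 -51.3
spout/button 98.0 119.7
spout/button 134.7 131.6
front corner 41.5 176.2
rear 39.3 -210.6
tray front top 47.1 -186.1
tray front top 44.1 201.2
shelf 99.2 -122.6
shelf 98.1 224.5
```

The choice is confirmed. The white dispenser's spout points to the front, and the big nozzle lies in the tray at the -y end. The handle middle is about (598,-40) with yaw -0.137, and the 182 mm bar length fits the 180 mm given. I'll move above the handle now.

>>> servo_tool([
  {"wz": -0.141, "claw": -0.3},
  {"wz": -0.141, "claw": -0.3},
  {"wz": -0.141, "claw": -0.3},
  {"wz": -0.141, "claw": -0.3},
  {"wz": -0.141, "claw": -0.3},
  {"wz": -0.141, "claw": -0.3},
  {"wz": -0.144, "claw": -0.3},
  {"dx": 4.3, "dy": 1.9},
  {"dx": 4.3, "dy": 1.9},
  {"dx": 4.3, "dy": 1.9},
  {"dx": 4.3, "dy": 1.9},
  {"dx": 4.3, "dy": 1.9},
  {"dx": 4.3, "dy": 1.9},
  {"dx": 4.3, "dy": 1.9},
  {"dx": 4.3, "dy": 1.9},
  {"dx": 4.3, "dy": 1.9},
  {"dx": 4.3, "dy": 1.9},
  {"dx": 4.3, "dy": 1.9},
  {"dx": 4.3, "dy": 1.9},
  {"dx": 4.3, "dy": 1.9},
], squeeze=40)

```text
validation failed for argument at $.mo...
```

```bash
python3 - <<'E'
from h import *
c=cam('wrist'); save(c,'w1.png'); s=status.get_state()
print(s['joint_pos'].round(3),s['eef_pos'],R.from_quat(s['ee_rot']).as_matrix().round(3).tolist(),s['grip_width'])
print(proj(c,[598,-36,37]),proj(c,[598,-43,37]))
E
```

```text
[-1.233  0.491  1.559 -0.     1.092 -0.106] [ 268.29695414 -564.29475187  230.8869851 ] [[0.903, 0.429, -0.0], [0.429, -0.903, 0.001], [0.0, -0.001, -1.0]] 85.49134659686182
[  56.99507922 -209.40831803] [  57.17375596 -214.79796269]
```

View pics/w1.png

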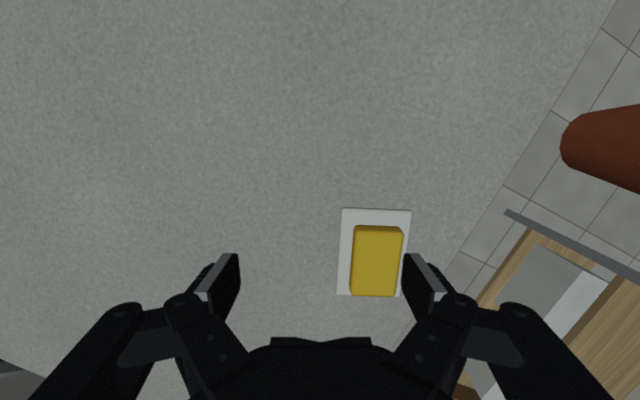

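The move was refused, so the wrist view just shows the start pose (sponge at (375,260)). I'll try rows that carry every key.

>>> servo_tool([
  {"dx": 0, "dy": 0, "dz": 0, "wx": 0, "wy": 0, "wz": -0.141, "claw": -0.3},
  {"dx": 0, "dy": 0, "dz": 0, "wx": 0, "wy": 0, "wz": -0.141, "claw": -0.3},
  {"dx": 0, "dy": 0, "dz": 0, "wx": 0, "wy": 0, "wz": -0.141, "claw": -0.3},
  {"dx": 0, "dy": 0, "dz": 0, "wx": 0, "wy": 0, "wz": -0.141, "claw": -0.3},
  {"dx": 0, "dy": 0, "dz": 0, "wx": 0, "wy": 0, "wz": -0.141, "claw": -0.3},
  {"dx": 0, "dy": 0, "dz": 0, "wx": 0, "wy": 0, "wz": -0.141, "claw": -0.3},
  {"dx": 0, "dy": 0, "dz": 0, "wx": 0, "wy": 0, "wz": -0.144, "claw": -0.3},
], squeeze=40)

```text
time_s: 0.85
eef_pos: [268.3, -564.3, 231.0]
ee_rot: [0.752, 0.659, 0.0, -0.0]
ft_force: [0.5, -0.3, -0.1]
grip_width: 30.2
gripper_force: 0.0
```

>>> servo_tool([
  {"dx": 4.3, "dy": 1.95, "dz": 0, "wx": 0, "wy": 0, "wz": 0, "claw": -0.3},
  {"dx": 4.3, "dy": 1.95, "dz": 0, "wx": 0, "wy": 0, "wz": 0, "claw": -0.3},
  {"dx": 4.3, "dy": 1.95, "dz": 0, "wx": 0, "wy": 0, "wz": 0, "claw": -0.3},
  {"dx": 4.3, "dy": 1.95, "dz": 0, "wx": 0, "wy": 0, "wz": 0, "claw": -0.3},
  {"dx": 4.3, "dy": 1.95, "dz": 0, "wx": 0, "wy": 0, "wz": 0, "claw": -0.3},
  {"dx": 4.3, "dy": 1.95, "dz": 0, "wx": 0, "wy": 0, "wz": 0, "claw": -0.3},
  {"dx": 4.3, "dy": 1.95, "dz": 0, "wx": 0, "wy": 0, "wz": 0, "claw": -0.3},
  {"dx": 4.3, "dy": 1.95, "dz": 0, "wx": 0, "wy": 0, "wz": 0, "claw": -0.3},
  {"dx": 4.3, "dy": 1.95, "dz": 0, "wx": 0, "wy": 0, "wz": 0, "claw": -0.3},
  {"dx": 4.3, "dy": 1.95, "dz": 0, "wx": 0, "wy": 0, "wz": 0, "claw": -0.3},
  {"dx": 4.3, "dy": 1.95, "dz": 0, "wx": 0, "wy": 0, "wz": 0, "claw": -0.3},
  {"dx": 4.3, "dy": 1.95, "dz": 0, "wx": 0, "wy": 0, "wz": 0, "claw": -0.3},
  {"dx": 4.3, "dy": 1.95, "dz": 0, "wx": 0, "wy": 0, "wz": 0, "claw": -0.3},
  {"dx": 0, "dy": 0, "dz": 0, "wx": 0, "wy": 0, "wz": 0, "claw": -0.3},
])

```text
time_s: 2.25
eef_pos: [597.7, -41.0, 230.8]
ee_rot: [0.752, 0.659, 0.0, -0.0]
ft_force: [-0.2, -0.7, -0.7]
grip_width: 30.1
gripper_force: 0.0
```

```bash
python3 - <<'E'
from h import *
c=cam('wrist'); save(c,'w2.png'); s=status.get_state()
print(s['joint_pos'].round(3),s['eef_pos'],R.from_quat(s['ee_rot']).as_matrix().round(3).tolist(),s['grip_width'])
for t in(-90,0,90): print(proj(c,np.array([598,-40,37])+t*np.array([.136,.991,0])).round(1))
E
```

```text
[-0.182  0.453  1.628  0.     1.061 -0.049] [596.53142341 -43.02384441 230.72206655] [[0.133, 0.991, -0.001], [0.991, -0.133, 0.0], [0.0, -0.001, -1.0]] 29.962237794014353
[319.8 250.1]
[320.  183.8]
[320.3 107.1]
```

View pics/w2.png

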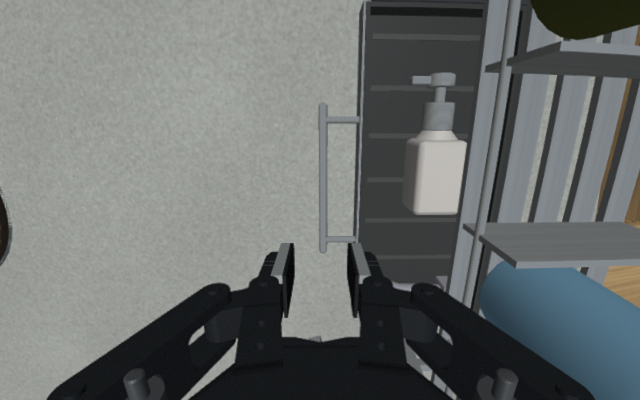

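The wrist view shows the bar at x≈323 from row 103 to row 252, about 4 mm behind the predicted line. The dispenser lies with its foot at (435,213), collar at (438,117) and button at (443,80). I'll go down on the bar and grip it.

>>> servo_tool([
  {"dx": 0.1, "dy": 0.4, "dz": 4, "wx": 0, "wy": 0, "wz": 0, "claw": -0.3},
  {"dx": 0, "dy": 0, "dz": 4.5, "wx": 0, "wy": 0, "wz": 0, "claw": -0.3},
  {"dx": 0, "dy": 0, "dz": 4.5, "wx": 0, "wy": 0, "wz": 0, "claw": -0.3},
  {"dx": 0, "dy": 0, "dz": 3, "wx": 0, "wy": 0, "wz": 0, "claw": -0.3},
  {"dx": 0, "dy": 0, "dz": 2, "wx": 0, "wy": 0, "wz": 0, "claw": -0.3},
  {"dx": 0, "dy": 0, "dz": 1.5, "wx": 0, "wy": 0, "wz": 0, "claw": -0.3},
  {"dx": 0, "dy": 0, "dz": 1.3, "wx": 0, "wy": 0, "wz": 0, "claw": -0.3},
  {"dx": 0, "dy": 0, "dz": 0, "wx": 0, "wy": 0, "wz": 0, "claw": -1},
  {"dx": 0, "dy": 0, "dz": 0, "wx": 0, "wy": 0, "wz": 0, "claw": -1},
  {"dx": 0, "dy": 0, "dz": 0, "wx": 0, "wy": 0, "wz": 0, "claw": -1},
  {"dx": 0, "dy": 0, "dz": 0, "wx": 0, "wy": 0, "wz": 0, "claw": -1},
], squeeze=40)

```text
time_s: 3.4
eef_pos: [599.9, -45.2, 23.3]
ee_rot: [0.754, 0.657, -0.0, 0.0]
ft_force: [1.3, -4.2, -13.6]
grip_width: 8.1
gripper_force: 38.9
```

>>> servo_tool([
  {"dx": 0, "dy": -0.4, "dz": 0, "wx": 0, "wy": 0, "wz": 0, "claw": -1},
  {"dx": 0, "dy": -0.8, "dz": 0, "wx": 0, "wy": 0, "wz": 0, "claw": -1},
  {"dx": 0, "dy": -1.1, "dz": 0, "wx": 0, "wy": 0, "wz": 0, "claw": -1},
  {"dx": 0, "dy": -1.1, "dz": 0, "wx": 0, "wy": 0, "wz": 0, "claw": -1},
  {"dx": 0, "dy": -1.1, "dz": 0, "wx": 0, "wy": 0, "wz": 0, "claw": -1},
  {"dx": 0, "dy": -1.1, "dz": 0, "wx": 0, "wy": 0, "wz": 0, "claw": -1},
  {"dx": 0, "dy": -1.1, "dz": 0, "wx": 0, "wy": 0, "wz": 0, "claw": -1},
  {"dx": 0, "dy": -1.1, "dz": 0, "wx": 0, "wy": 0, "wz": 0, "claw": -1},
  {"dx": 0, "dy": -1.1, "dz": 0, "wx": 0, "wy": 0, "wz": 0, "claw": -1},
  {"dx": 0, "dy": -1.1, "dz": 0, "wx": 0, "wy": 0, "wz": 0, "claw": -1},
  {"dx": 0, "dy": -1.1, "dz": 0, "wx": 0, "wy": 0, "wz": 0, "claw": -1},
  {"dx": 0, "dy": -1.1, "dz": 0, "wx": 0, "wy": 0, "wz": 0, "claw": -1},
  {"dx": 0, "dy": -0.8, "dz": 0, "wx": 0, "wy": 0, "wz": 0, "claw": -1},
  {"dx": 0, "dy": -0.4, "dz": 0, "wx": 0, "wy": 0, "wz": 0, "claw": -1},
  {"dx": 0, "dy": 0, "dz": 0, "wx": 0, "wy": 0, "wz": 0, "claw": -1},
])

```text
time_s: 4.9
eef_pos: [466.6, -27.8, 23.3]
ee_rot: [0.754, 0.657, -0.001, 0.0]
ft_force: [-4.6, -20.7, -17.7]
grip_width: 8.5
gripper_force: 39.1
```

>>> servo_tool([
  {"dx": 0, "dy": -0.3, "dz": 0, "wx": 0, "wy": 0, "wz": 0, "claw": -1},
  {"dx": 0, "dy": -0.3, "dz": 0, "wx": 0, "wy": 0, "wz": 0, "claw": -1},
])

```text
time_s: 5.1
eef_pos: [461.9, -27.2, 23.3]
ee_rot: [0.754, 0.657, 0.0, 0.001]
ft_force: [0.5, -22.3, -21.2]
grip_width: 7.9
gripper_force: 38.8
```

>>> servo_tool([
  {"dx": 0, "dy": -0.2, "dz": 0, "wx": 0, "wy": 0, "wz": 0, "claw": -1},
  {"dx": 0, "dy": -0.2, "dz": 0, "wx": 0, "wy": 0, "wz": 0, "claw": -1},
])

```text
time_s: 5.3
eef_pos: [459.6, -26.9, 23.4]
ee_rot: [0.754, 0.657, 0.001, 0.002]
ft_force: [13.4, -21.2, -32.5]
grip_width: 8.3
gripper_force: 38.4
```

>>> servo_tool([
  {"dx": 0, "dy": -0.2, "dz": 0, "wx": 0, "wy": 0, "wz": 0, "claw": -1},
  {"dx": 0, "dy": 0, "dz": 0, "wx": 0, "wy": 0, "wz": 0, "claw": -1},
])

```text
time_s: 5.5
eef_pos: [459.6, -26.9, 23.4]
ee_rot: [0.754, 0.657, 0.003, 0.004]
ft_force: [14.8, -21.2, -34.1]
grip_width: 8.6
gripper_force: 38.7
```

The tray has reached its stop: the position no longer changes, the pull force is rising, and 141 mm of travel plus 8 mm at the start fits 150. Next I release, lift, and move toward the dispenser to look.

>>> servo_tool([
  {"dx": 0, "dy": 0, "dz": 0, "wx": 0, "wy": 0, "wz": 0, "claw": -0.3},
  {"dx": 0, "dy": 0, "dz": 0, "wx": 0, "wy": 0, "wz": 0, "claw": -0.3},
  {"dx": 0, "dy": 0, "dz": -2, "wx": 0, "wy": 0, "wz": 0, "claw": -0.3},
  {"dx": 0, "dy": 0, "dz": -4, "wx": 0, "wy": 0, "wz": 0, "claw": -0.3},
  {"dx": 0, "dy": 0, "dz": -4.5, "wx": 0, "wy": 0, "wz": 0, "claw": -0.3},
  {"dx": 0, "dy": 0, "dz": -4.5, "wx": 0, "wy": 0, "wz": 0, "claw": 0.5},
  {"dx": 0, "dy": 0, "dz": -4.5, "wx": 0, "wy": 0, "wz": 0, "claw": 0.5},
  {"dx": 0, "dy": 0, "dz": -2, "wx": 0, "wy": 0, "wz": 0, "claw": 0.5},
  {"dx": 0, "dy": 0, "dz": 0, "wx": 0, "wy": 0, "wz": 0, "claw": 0.5},
  {"dx": 0, "dy": 0, "dz": 0, "wx": 0, "wy": 0, "wz": 0, "claw": 0.5},
])

```text
time_s: 6.5
eef_pos: [454.9, -24.6, 238.5]
ee_rot: [0.754, 0.657, 0.0, 0.0]
ft_force: [-0.5, -0.6, 0.8]
grip_width: 64.3
gripper_force: 0.0
```

```bash
python3 - <<'E'
from h import *
import pickle
d={n:cam(n) for n in('wrist','scene','side')}; pickle.dump(d,open('c1.pkl','wb'))
s=status.get_state(); print(s['joint_pos'].round(3),s['eef_pos'],s['ft_force'],s['grip_width'])
for n in d: save(d[n],n+'3.png')
c=d['wrist']['pixels']
E
```

```text
[-0.2    0.244  1.947 -0.     0.953 -0.063] [454.78518351 -24.75126446 237.22464305] [ 0.5625482  -0.49041521 -0.38998633] 63.683880428106754
```

View pics/wrist3.png

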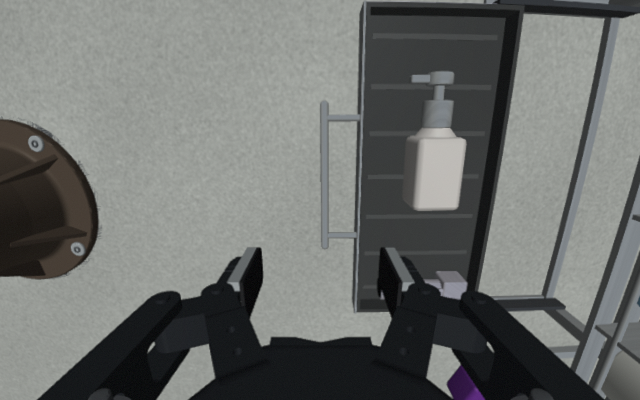

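The tray is out, with the bar at x≈325 (rows 101-248). The dispenser's collar is at (438,114), its button at (442,78), and its foot edge from (404,207) to (462,210).

```bash
python3 - <<'E'
from h import *
import pickle
d=pickle.load(open('c1.pkl','rb')); c=d['wrist']
x=np.array([.9907,-.136,0]);y=np.array([.136,.9907,0])
ends=[plane(c,325,101,37),plane(c,324.5,249,37)];m=(ends[0]+ends[1])/2
print('bar',ends,np.linalg.norm(ends[0]-ends[1]),m)
for n,u,v,z in [('collarL',425,114,45),('collarR',453,114,45),('collar',438.5,114,45),('colltop',438.5,101,45),('collbot',438,127,45),('button',442.5,78,45),('spout',411,79,45),('footL',405,207,73),('footR',462,210,73),('shoulderL',409,137,73),('shR',465,139,73)]:
    p=plane(c,u,v,z); print(n,p.round(1),'rel bar',((p-m)@x).round(1),((p-m)@y).round(1))
# side/scene whites
for n in('scene','side'):
    im=d[n]['pixels'].astype(int); mask=((im.min(2)>165)).astype(np.uint8)
    k,l,st,ce=cv2.connectedComponentsWithStats(mask)
    for i in range(1,k):
        if st[i,4]>40: print(n,st[i],ce[i].round(1),plane(d[n],*ce[i],73).round(0))
E
```

```text
bar [array([474.31597774,  71.70904558,  37.        ]), array([ 448.72282714, -115.83785511,   37.        ])] 189.2851006125421 [461.51940244 -22.06440476  37.        ]
collarL [587.3  41.9  45. ] rel bar 115.9 80.5
collarR [620.1  37.8  45. ] rel bar 149.0 80.9
collar [603.1  39.9  45. ] rel bar 131.8 80.7
colltop [603.5  54.3  45. ] rel bar 130.2 95.0
collbot [602.1  25.2  45. ] rel bar 132.9 66.0
button [608.7  78.5  45. ] rel bar 132.2 119.7
spout [573.1  81.8  45. ] rel bar 96.4 118.1
footL [550.4 -58.3  73. ] rel bar 93.0 -23.8
footR [617.5 -71.3  73. ] rel bar 161.3 -27.6
shoulderL [558.9  20.8  73. ] rel bar 90.6 55.7
shR [620.3  10.7  73. ] rel bar 152.8 54.1
side [569   0  71  26 956] [615.4   8.3] [2658.  587.   73.]
```

View pics/side3.png

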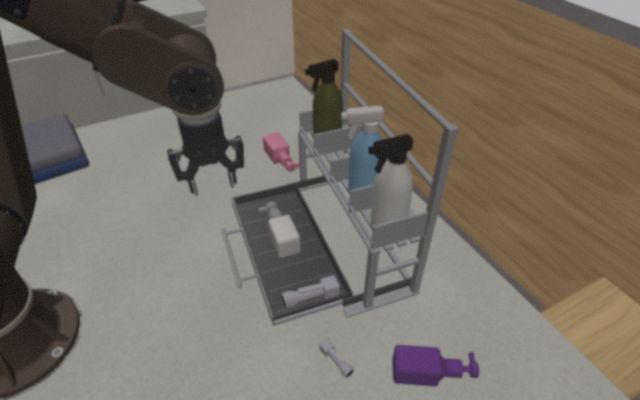

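The side view shows the tray out, the dispenser body at (284,236), collar near (275,214), and nozzle at (310,291). The gripper is clear. I'll cross-check the collar from the side view.

```bash
python3 - <<'E'
from h import *
import pickle
d=pickle.load(open('c1.pkl','rb')); e=d['side']
print(proj(e,[602,39,45]),proj(e,[608,78,45]),proj(e,[586,-72,45]))
cv2.imwrite('pics/crop4.png',cv2.resize(e['pixels'][180:320,220:360],None,fx=4,fy=4,interpolation=2)[:,:,::-1])
E
```

```text
[277.40268877 216.45668558] [273.40734562 206.26459066] [290.39449245 248.32841417]
```

View pics/crop4.png

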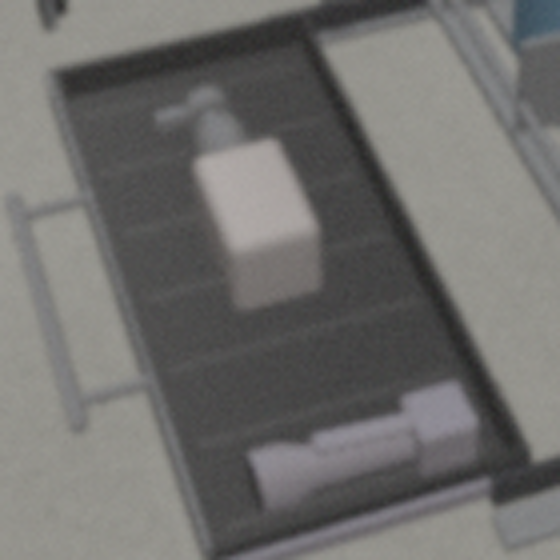

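The side view agrees within 2 px, with foot, collar and button in line with the rack's y. I'll grasp the collar at (602,41,45) with the tool tilted 0.6 rad toward the button, so the upright turn stays within reach.

>>> servo_tool([
  {"dx": 3.15, "dy": 2.28, "dz": 0.67, "wx": 0, "wy": 0, "wz": 0, "claw": 0.5},
  {"dx": 3.15, "dy": 2.28, "dz": 0.67, "wx": 0, "wy": 0, "wz": 0, "claw": 0.5},
  {"dx": 3.15, "dy": 2.28, "dz": 0.67, "wx": 0, "wy": 0, "wz": 0, "claw": 0.5},
  {"dx": 3.15, "dy": 2.28, "dz": 0.67, "wx": 0, "wy": 0, "wz": 0, "claw": 0.5},
  {"dx": 3.15, "dy": 2.28, "dz": 0.67, "wx": 0, "wy": 0, "wz": 0, "claw": 0.5},
  {"dx": 3.15, "dy": 2.28, "dz": 0.67, "wx": 0, "wy": 0, "wz": 0, "claw": 0.5},
  {"dx": 0, "dy": 0, "dz": 0, "wx": 0, "wy": -0.1, "wz": 0, "claw": 0.5},
  {"dx": 0, "dy": 0, "dz": 0, "wx": 0, "wy": -0.1, "wz": 0, "claw": 0.5},
  {"dx": 0, "dy": 0, "dz": 0, "wx": 0, "wy": -0.1, "wz": 0, "claw": 0.5},
  {"dx": 0, "dy": 0, "dz": 0, "wx": 0, "wy": -0.1, "wz": 0, "claw": 0.5},
  {"dx": 0, "dy": 0, "dz": 0, "wx": 0, "wy": -0.1, "wz": 0, "claw": 0.5},
  {"dx": 0, "dy": 0, "dz": 0, "wx": 0, "wy": -0.1, "wz": 0, "claw": 0.5},
  {"dx": 0, "dy": 0, "dz": 0, "wx": 0, "wy": 0, "wz": 0, "claw": 0.5},
])

```text
time_s: 7.95
eef_pos: [616.0, 144.9, 195.1]
ee_rot: [0.719, 0.629, -0.225, 0.194]
ft_force: [0.1, 0.5, 0.1]
grip_width: 64.0
gripper_force: 0.0
```

```bash
cat > st.py <<'E'
from h import *
s=status.get_state(); M=R.from_quat(s['ee_rot']).as_matrix()
print(s['time_s'],s['joint_pos'].round(3),s['eef_pos'].round(1),M.round(3).tolist(),s['grip_width'],s['ft_force'].round(1))
E
cat >> st.py <<'E'
T=np.array([600.8,32,31.8]); print('to go cm',(M.T@(T-s['eef_pos'])/10).round(2))
c=cam('wrist'); save(c,'w5.png')
for p in ([602,41,45],[608,79,45],[600,26,45],[604,56,45]): print(proj(c,p).round(1))
E
python3 st.py
```

```text
7.95 [ 0.331  0.674  1.441 -0.543  1.363  0.671] [616.  144.9 195.1] [[0.108, 0.991, -0.08], [0.816, -0.134, -0.562], [-0.567, -0.004, -0.823]] 64.00828973829854 [0.1 0.5 0.1]
to go cm [-0.12  0.08 19.91]
[320.6 187.6]
[321.4 163.9]
[320.6 195.7]
[320.5 178.8]
```

View pics/w5.png

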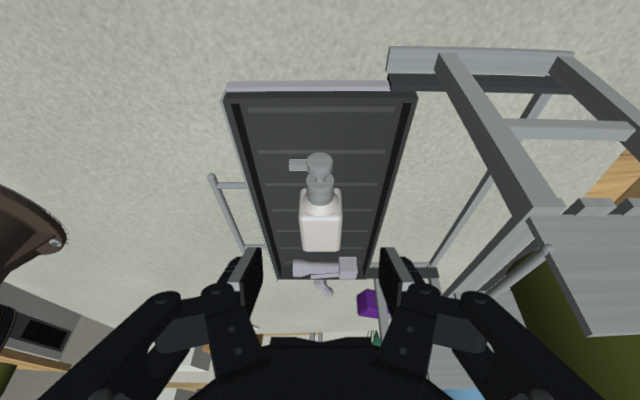

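The wrist view puts the collar at (320,187) and the button at (319,160), on the predicted points and centred between the fingers. I'll approach and close.

>>> servo_tool([
  {"dx": -0.1, "dy": 0.1, "dz": 4, "wx": 0, "wy": 0, "wz": 0, "claw": 0.5},
  {"dx": 0, "dy": 0, "dz": 4, "wx": 0, "wy": 0, "wz": 0, "claw": 0.5},
  {"dx": 0, "dy": 0, "dz": 4, "wx": 0, "wy": 0, "wz": 0, "claw": 0.5},
  {"dx": 0, "dy": 0, "dz": 3, "wx": 0, "wy": 0, "wz": 0, "claw": 0.5},
  {"dx": 0, "dy": 0, "dz": 2, "wx": 0, "wy": 0, "wz": 0, "claw": 0.5},
  {"dx": 0, "dy": 0, "dz": 1.5, "wx": 0, "wy": 0, "wz": 0, "claw": 0.5},
  {"dx": 0, "dy": 0, "dz": 1.4, "wx": 0, "wy": 0, "wz": 0, "claw": 0.5},
  {"dx": 0, "dy": 0, "dz": 0, "wx": 0, "wy": 0, "wz": 0, "claw": 0.5},
])

```text
time_s: 8.8
eef_pos: [601.6, 30.3, 33.4]
ee_rot: [0.72, 0.627, -0.223, 0.193]
ft_force: [0.1, -0.2, -0.2]
grip_width: 64.1
gripper_force: 0.0
```

>>> servo_tool([
  {"dx": 0, "dy": 0, "dz": 0, "wx": 0, "wy": 0, "wz": 0, "claw": -0.4},
  {"dx": 0, "dy": 0, "dz": 0, "wx": 0, "wy": 0, "wz": 0, "claw": -0.4},
  {"dx": 0, "dy": 0, "dz": 0, "wx": 0, "wy": 0, "wz": 0, "claw": -0.4},
  {"dx": 0, "dy": 0, "dz": 0, "wx": 0, "wy": 0, "wz": 0, "claw": -0.4},
], squeeze=70)

```text
time_s: 9.2
eef_pos: [602.6, 31.9, 35.5]
ee_rot: [0.72, 0.628, -0.222, 0.195]
ft_force: [-0.8, 1.5, 6.2]
grip_width: 32.2
gripper_force: 68.9
```

>>> servo_tool([
  {"dx": -0.57, "dy": 0, "dz": -0.82, "wx": 0, "wy": 0, "wz": 0, "claw": -0.4},
  {"dx": -1.13, "dy": 0, "dz": -1.65, "wx": 0, "wy": 0, "wz": 0, "claw": -0.4},
  {"dx": -1.13, "dy": 0, "dz": -1.65, "wx": 0, "wy": 0, "wz": 0, "claw": -0.4},
  {"dx": -1.13, "dy": 0, "dz": -1.65, "wx": 0, "wy": 0, "wz": 0, "claw": -0.4},
  {"dx": -1.13, "dy": 0, "dz": -1.65, "wx": 0, "wy": 0, "wz": 0, "claw": -0.4},
  {"dx": -1.13, "dy": 0, "dz": -1.65, "wx": 0, "wy": 0, "wz": 0, "claw": -0.4},
  {"dx": 0, "dy": 0, "dz": 0, "wx": 0, "wy": 0, "wz": 0, "claw": -0.4},
  {"dx": 0, "dy": 0, "dz": 0, "wx": 0, "wy": 0, "wz": 0, "claw": -0.4},
])

```text
time_s: 10.0
eef_pos: [602.1, 31.3, 144.9]
ee_rot: [0.72, 0.628, -0.222, 0.194]
ft_force: [0.6, 0.9, -3.8]
grip_width: 32.0
gripper_force: 69.9
```

```bash
cat > ax.py <<'E'
from h import *
import pickle,sys
d={n:cam(n) for n in('side','scene')}; pickle.dump(d,open(sys.argv[1],'wb'))
s=status.get_state(); M=R.from_quat(s['ee_rot']).as_matrix()
print(s['time_s'],s['joint_pos'].round(3),s['eef_pos'].round(1),M.round(3).tolist(),s['grip_width'],s['ft_force'].round(1),s['moment'].round(2))
o=pickle.load(open('c0.pkl','rb'))['side']
im=d['side']['pixels'].astype(int)
# pale, slightly warm body colour
for t in (120,140):
    mk=((im.min(2)>t)&(im[:,:,0]-im[:,:,2]>4)&(im[:,:,0]-im[:,:,2]<45)).astype(np.uint8)
    mk=cv2.morphologyEx(mk,cv2.MORPH_OPEN,np.ones((3,3),np.uint8))
    k,l,st,ce=cv2.connectedComponentsWithStats(mk)
    for i in range(1,k):
        if 100<st[i,4]<6000 and 200<ce[i][0]<360 and 100<ce[i][1]<320:
            cn=cv2.findContours((l==i).astype(np.uint8),0,1)[0][0]; print(t,st[i],ce[i].round(1),cv2.minAreaRect(cn))
E
python3 ax.py c2.pkl
```

```text
10.1 [ 0.171  0.666  1.628 -0.633  1.141  0.664] [601.8  31.2 143.6] [[0.112, 0.991, -0.078], [0.818, -0.137, -0.559], [-0.565, -0.001, -0.825]] 31.790661296104958 [ 0.1  0.8 -3.3] [ 0.81 -0.1   0.01]
120 [ 274   77   39   65 1500] [291.2 107. ] ((289.73443603515625, 107.82130432128906), (39.910099029541016, 59.09214782714844), 23.629379272460938)
120 [307 159  14  19 191] [312.4 168.9] ((313.5, 168.0), (18.0, 13.0), 90.0)
120 [266 169  33  41 771] [282.9 191.3] ((285.2752380371094, 189.9174346923828), (33.90705108642578, 36.397403717041016), 73.3007583618164)
120 [ 302  186   66  108 3095] [339.  234.5] ((342.0635986328125, 236.00692749023438), (116.82869720458984, 32.40114974975586), 62.52556610107422)
120 [228 232  26  45 636] [240.3 254.3] ((240.0792236328125, 254.13526916503906), (44.03131866455078, 14.89244556427002), 72.18110656738281)
140 [283 121  15  15 152] [290.3 127.7] ((290.4266052246094, 128.07798767089844), (11.972830772399902, 15.612568855285645), 16.699241638183594)
140 [267 181  29  27 537] [280.7 193.8] ((280.7010192871094, 193.42263793945312), (26.708040237426758, 21.96951675415039), 68.96248626708984)
140 [188 224  38  41 819] [207.5 244.1] ((206.89170837402344, 244.03184509277344), (33.295623779296875, 36.45588684082031), 73.61045837402344)
```

```bash
python3 - <<'E'
from h import *
import pickle
e=pickle.load(open('c2.pkl','rb'))['side']
C=np.array([603.3,40.2,157])
for a in (0,.2,.4,.8,1.57):
    ax=np.array([.136*np.cos(a),.99*np.cos(a),np.sin(a)])
    up=np.array([-.136*np.sin(a),-.99*np.sin(a),np.cos(a)])
    x=np.array([.99,-.136,0])
    P=[C-ax*s+x*u+up*w for s in(25,111) for u in(-28,28) for w in(-28,28)]
    q=np.array([proj(e,p) for p in P]); print(a,proj(e,C-ax*68).round(1),q.min(0).round(),q.max(0).round(),'foot center',proj(e,C-ax*111).round(1))
E
```

```text
0 [282.7 199.6] [264. 175.] [301. 225.] foot center [288.4 212.1]
0.2 [282.9 203.7] [265. 179.] [301. 229.] foot center [288.6 218.8]
0.4 [282.7 206.8] [265. 182.] [301. 232.] foot center [288.2 223.7]
0.8 [281.5 209.7] [264. 188.] [300. 231.] foot center [285.9 227.7]
1.57 [276.5 202.9] [261. 180.] [292. 226.] foot center [277.7 215.7]
```

```bash
python3 - <<'E'
from h import *
import pickle
e=pickle.load(open('c2.pkl','rb'))['side']
C=np.array([603.3,40.2,157]); x=np.array([.99,-.136,0])
for a in (-.1,0,.1,.2,.4):
    ax=np.array([.136*np.cos(a),.99*np.cos(a),np.sin(a)]); up=np.array([-.136*np.sin(a),-.99*np.sin(a),np.cos(a)])
    f=lambda s,u,w: proj(e,C-ax*s+x*u+up*w).round().tolist()
    print(a,'top',[f(25,-28,28),f(25,28,28),f(111,28,28),f(111,-28,28)],'foot low',f(111,-28,-28),f(111,28,-28))
im=e['pixels'].astype(int)
for r in range(166,236,3): print(r,' '.join('%3d'%im[r,c].mean() for c in range(254,312,3)))
E
```

```text
-0.1 top [[264.0, 179.0], [288.0, 174.0], [300.0, 195.0], [274.0, 201.0]] foot low [277.0, 222.0] [301.0, 215.0]
0 top [[264.0, 181.0], [289.0, 175.0], [300.0, 199.0], [275.0, 206.0]] foot low [277.0, 225.0] [301.0, 218.0]
0.1 top [[265.0, 183.0], [289.0, 177.0], [301.0, 204.0], [275.0, 210.0]] foot low [277.0, 227.0] [301.0, 221.0]
0.2 top [[265.0, 184.0], [289.0, 179.0], [301.0, 208.0], [276.0, 214.0]] foot low [276.0, 229.0] [300.0, 223.0]
0.4 top [[266.0, 187.0], [290.0, 182.0], [301.0, 216.0], [277.0, 222.0]] foot low [276.0, 232.0] [299.0, 226.0]
166 129 104  42  76 141 140 140 138  60  41  43  74  94  91  97  93  88  97 137 141
169  56  54  42  72 124 124 117 131  94  54  77 104  91  91 133 114  89  94 137 140
172  79  58  42  56 103  99  97 103  87  94  79 136 131 132 139 117  89  97 139 139
175 141 108  51  90  86 115 122 116  93  90  62 137 142 144 142 122  87  94 137 139
178 143 110  65  75  90 119 124 118  99  78  70 129 142 143 141 128  90  93 113 102
181 143 143  99  65  95 112 124 128 130 137 147 143 136 131 114  92  59  57  53  52
184 146 143 120  54 127 153 161 163 1
[... 774 characters left out ...]
 110 110  80  62  58  54 126
214  76  76  74  77  74  72  84 101 113 114 112 112 109 108 109  79  67  65  42  82
217  78  79  74  80  80  79  83 103 113 113 112 113 109 107 108  84  67  68  57  54
220  81  84  80  77  75  73  73 100 111 109 110 108 107 103  89  73  66  65  60  40
223  79  72  75  73  78  72  74  94 107 104  91  82  76  69  68  70  71  74  71  56
226  75  76  75  74  78  75  70  72  75  72  69  71  68  72  75  74  70  66  68  62
229  77  77  75  77  75  75  71  70  77  75  77  75  75  67  71  68  66  64  63  61
232  76  77  80  76  76  75  78  77  76  74  71  71  71  70  68  66  67  65  66  65
235  80  80  81  83  78  76  75  70  72  72  68  72  68  66  69  67  67  66  65  63
```

The hold is rigid: the top-face corners fit a tilt of about 0.05 rad, and the weight is about 3.5 N. I'll start the upright turn and check the joints halfway.

>>> servo_tool([
  {"dx": 0, "dy": 0, "dz": 0, "wx": 0, "wy": 0.05, "wz": 0, "claw": -0.4},
  {"dx": 0, "dy": 0, "dz": 0, "wx": 0, "wy": 0.1, "wz": 0, "claw": -0.4},
  {"dx": 0, "dy": 0, "dz": 0, "wx": 0, "wy": 0.1, "wz": 0, "claw": -0.4},
  {"dx": 0, "dy": 0, "dz": 0, "wx": 0, "wy": 0.1, "wz": 0, "claw": -0.4},
  {"dx": 0, "dy": 0, "dz": 0, "wx": 0, "wy": 0.1, "wz": 0, "claw": -0.4},
  {"dx": 0, "dy": 0, "dz": 0, "wx": 0, "wy": 0.1, "wz": 0, "claw": -0.4},
  {"dx": 0, "dy": 0, "dz": 0, "wx": 0, "wy": 0.1, "wz": 0, "claw": -0.4},
  {"dx": 0, "dy": 0, "dz": 0, "wx": 0, "wy": 0.1, "wz": 0, "claw": -0.4},
  {"dx": 0, "dy": 0, "dz": 0, "wx": 0, "wy": 0.05, "wz": 0, "claw": -0.4},
  {"dx": 0, "dy": 0, "dz": 0, "wx": 0, "wy": 0, "wz": 0, "claw": -0.4},
])

```text
time_s: 11.1
eef_pos: [601.5, 30.0, 143.1]
ee_rot: [0.751, 0.653, 0.074, -0.067]
ft_force: [-0.4, -0.8, -3.4]
grip_width: 32.3
gripper_force: 69.5
```

```bash
python3 ax.py c3.pkl | head -1
```

```text
11.2 [-0.143  0.555  1.729  0.259  0.877 -0.173] [601.8  30.9 143.6] [[0.135, 0.991, 0.025], [0.971, -0.137, 0.195], [0.197, -0.002, -0.98]] 32.00215250671695 [-0.6  0.3 -2.5] [-0.05 -0.01  0.01]
```

>>> servo_tool([
  {"dx": 0, "dy": 0, "dz": 0, "wx": 0, "wy": 0.05, "wz": 0, "claw": -0.4},
  {"dx": 0, "dy": 0, "dz": 0, "wx": 0, "wy": 0.1, "wz": 0, "claw": -0.4},
  {"dx": 0, "dy": 0, "dz": 0, "wx": 0, "wy": 0.1, "wz": 0, "claw": -0.4},
  {"dx": 0, "dy": 0, "dz": 0, "wx": 0, "wy": 0.1, "wz": 0, "claw": -0.4},
  {"dx": 0, "dy": 0, "dz": 0, "wx": 0, "wy": 0.1, "wz": 0, "claw": -0.4},
  {"dx": 0, "dy": 0, "dz": 0, "wx": 0, "wy": 0.1, "wz": 0, "claw": -0.4},
  {"dx": 0, "dy": 0, "dz": 0, "wx": 0, "wy": 0.1, "wz": 0, "claw": -0.4},
  {"dx": 0, "dy": 0, "dz": 0, "wx": 0, "wy": 0.07, "wz": 0, "claw": -0.4},
  {"dx": 0, "dy": 0, "dz": 0, "wx": 0, "wy": 0, "wz": 0, "claw": -0.4},
])

```text
time_s: 12.1
eef_pos: [601.6, 31.0, 142.6]
ee_rot: [0.676, 0.588, 0.333, -0.293]
ft_force: [-0.3, 0.3, -3.5]
grip_width: 31.9
gripper_force: 69.5
```

```bash
python3 ax.py c4.pkl; python3 - <<'E'
from h import *
import pickle
e=pickle.load(open('c4.pkl','rb'))['side']
C=np.array([601.8,31,143.6])-16*np.array([.11,.8,-.58]); x=np.array([.99,-.136,0])
for a in (1.47,1.57,1.67):
    ax=np.array([.136*np.cos(a),.99*np.cos(a),np.sin(a)]); up=np.array([-.136*np.sin(a),-.99*np.sin(a),np.cos(a)])
    f=lambda s,u,w: proj(e,C-ax*s+x*u+up*w).round(1).tolist()
    print(a,'near face',[f(25,-28,28),f(25,28,28),f(111,28,28),f(111,-28,28)],'left',f(25,-28,-28),f(111,-28,-28))
im=e['pixels'].astype(int)
for r in range(160,260,4): print(r,' '.join('%3d'%im[r,c].mean() for c in range(248,312,3)))
E
```

```text
12.2 [-0.396  0.693  1.781  0.959  1.213 -0.876] [602.   31.6 143.8] [[0.083, 0.991, 0.107], [0.603, -0.135, 0.787], [0.794, -0.001, -0.608]] 32.006526601935924 [ 0.2 -0.2 -3.5] [-0.8   0.1   0.04]
120 [ 314  193   54  102 2662] [343.4 241.7] ((345.4480895996094, 242.78005981445312), (101.85908508300781, 32.88825225830078), 63.09390640258789)
120 [227 232  28  45 679] [240.4 254.4] ((240.4783935546875, 253.92971801757812), (45.43626403808594, 15.807114601135254), 72.89727020263672)
140 [ 316  194   51  100 2438] [343.3 241.6] ((345.3748779296875, 242.82540893554688), (99.89278411865234, 31.03347396850586), 62.50086212158203)
140 [228 233  25  44 597] [240.3 254.5] ((240.36866760253906, 254.40203857421875), (44.573448181152344, 13.867295265197754), 72.25532531738281)
1.47 near face [[269.5, 206.8], [293.2, 201.1], [295.8, 229.8], [273.3, 235.6]] left [263.5, 193.5] [267.4, 221.8]
1.57 near face [[269.3, 207.1], [292.9, 201.4], [294.5, 227.7], [272.2, 233.4]] left [263.1, 191.9] [266.2, 218.1]
1.67 near face [[269.1, 207.2], [292.6, 201.5], [293.1, 225.3], [271.0, 230.9]] left [262.7, 
[... 1621 characters left out ...]
 118 119 122 119  92  47  46  52  52  48  47  53  71  69
232  83  83  83  81  79  83  81  87 112 103  93  79  74  71  61  43  44  45  42  69  70  67
236  81  86  89  90  89  85  80  78  77  79  77  75  76  73  74  73  71  68  73  70  70  71
240  89  87  81  81  78  78  81  75  80  76  76  76  78  76  73  72  71  73  71  72  80  80
244 105  85  84  83  81  83  81  81  79  78  78  78  78  77  76  86  76  76  75  74  73  74
248 114  89  84  86  83  79  81  79  78  84  88  85  80  78  75  76  73  74  72  73  72  72
252 117 102  80  85  86  91  87  86  79  75  80  78  78  75  74  72  72  74  73  72  70  71
256 144 110  85  85  82  79  81  76  80  80  79  75  77  76  75  77  75  73  73  72  69  73
```

The near-bottom corner at about (272,233) fits an upright axis. The foot should be about 25 mm above the floor. I'll lower 20 mm, then feel for contact.

>>> servo_tool([
  {"dx": -0.4, "dy": 0, "dz": 0.3, "wx": 0, "wy": 0, "wz": 0, "claw": -0.4},
  {"dx": -0.4, "dy": 0, "dz": 0.3, "wx": 0, "wy": 0, "wz": 0, "claw": -0.4},
  {"dx": -0.4, "dy": 0, "dz": 0.3, "wx": 0, "wy": 0, "wz": 0, "claw": -0.4},
  {"dx": -0.3, "dy": 0, "dz": 0.24, "wx": 0, "wy": 0, "wz": 0, "claw": -0.4},
  {"dx": 0, "dy": 0, "dz": 0, "wx": 0, "wy": 0, "wz": 0, "claw": -0.4},
])

```text
time_s: 12.7
eef_pos: [602.0, 31.3, 124.9]
ee_rot: [0.676, 0.589, 0.334, -0.292]
ft_force: [-0.2, -0.6, -3.9]
grip_width: 31.9
gripper_force: 69.6
```

>>> servo_tool([
  {"dx": -0.12, "dy": 0, "dz": 0.09, "wx": 0, "wy": 0, "wz": 0, "claw": -0.4},
  {"dx": 0, "dy": 0, "dz": 0, "wx": 0, "wy": 0, "wz": 0, "claw": -0.4},
])

```text
time_s: 12.9
eef_pos: [602.2, 31.1, 124.0]
ee_rot: [0.676, 0.589, 0.335, -0.292]
ft_force: [-0.1, 0.5, -3.4]
grip_width: 32.0
gripper_force: 69.6
```

>>> servo_tool([
  {"dx": -0.12, "dy": 0, "dz": 0.09, "wx": 0, "wy": 0, "wz": 0, "claw": -0.4},
  {"dx": 0, "dy": 0, "dz": 0, "wx": 0, "wy": 0, "wz": 0, "claw": -0.4},
])

```text
time_s: 13.1
eef_pos: [602.2, 31.1, 122.6]
ee_rot: [0.676, 0.589, 0.335, -0.292]
ft_force: [1.2, -0.3, -3.6]
grip_width: 31.9
gripper_force: 69.7
```

>>> servo_tool([
  {"dx": -0.12, "dy": 0, "dz": 0.09, "wx": 0, "wy": 0, "wz": 0, "claw": -0.4},
  {"dx": 0, "dy": 0, "dz": 0, "wx": 0, "wy": 0, "wz": 0, "claw": -0.4},
])

```text
time_s: 13.3
eef_pos: [602.3, 31.2, 122.2]
ee_rot: [0.675, 0.589, 0.336, -0.292]
ft_force: [-1.9, -1.8, 6.7]
grip_width: 32.4
gripper_force: 70.8
```

>>> servo_tool([
  {"dx": -0.12, "dy": 0, "dz": 0.09, "wx": 0, "wy": 0, "wz": 0, "claw": -0.4},
  {"dx": 0, "dy": 0, "dz": 0, "wx": 0, "wy": 0, "wz": 0, "claw": -0.4},
])

```text
time_s: 13.5
eef_pos: [602.9, 31.1, 122.1]
ee_rot: [0.675, 0.589, 0.337, -0.292]
ft_force: [-3.3, -4.1, 16.9]
grip_width: 31.7
gripper_force: 71.3
```

>>> servo_tool([
  {"dx": -0.08, "dy": 0, "dz": 0.06, "wx": 0, "wy": 0, "wz": 0, "claw": -0.4},
  {"dx": 0, "dy": 0, "dz": 0, "wx": 0, "wy": 0, "wz": 0, "claw": -0.4},
])

```text
time_s: 13.7
eef_pos: [603.2, 31.0, 122.0]
ee_rot: [0.674, 0.589, 0.337, -0.291]
ft_force: [-3.4, -5.6, 23.1]
grip_width: 32.2
gripper_force: 71.9
```

Contact shows at 122.2 mm, pressing with about 25 N. I'll ease the grip to 20 N so the foot can seat flat on the floor, then measure.

>>> servo_tool([
  {"dx": 0, "dy": 0, "dz": 0, "wx": 0, "wy": 0, "wz": 0, "claw": -0.4},
  {"dx": 0, "dy": 0, "dz": 0, "wx": 0, "wy": 0, "wz": 0, "claw": -0.4},
  {"dx": 0, "dy": 0, "dz": 0, "wx": 0, "wy": 0, "wz": 0, "claw": -0.4},
], squeeze=20)

```text
time_s: 14.0
eef_pos: [603.2, 31.0, 122.0]
ee_rot: [0.674, 0.589, 0.337, -0.291]
ft_force: [-3.8, -5.0, 23.2]
grip_width: 32.0
gripper_force: 71.9
```

```bash
python3 - <<'E'
from h import *
s=status.get_state(); print(s['time_s'],s['eef_pos'].round(1),s['ft_force'].round(1),s['moment'].round(2),s['grip_width'],s['gripper_force'],R.from_quat(s['ee_rot']).as_matrix().round(3).tolist())
E
```

```text
14.0 [603.2  31.  122. ] [-3.8 -5.  23.2] [ 1.98 -0.2   0.3 ] 31.99894950290031 71.91431879997253 [[0.079, 0.991, 0.112], [0.598, -0.137, 0.79], [0.798, 0.004, -0.603]]
```

>>> servo_tool([
  {"dx": 0, "dy": 0, "dz": 0, "wx": 0, "wy": 0, "wz": 0, "claw": -0.26},
  {"dx": 0, "dy": 0, "dz": 0, "wx": 0, "wy": 0, "wz": 0, "claw": -0.26},
], squeeze=20)

```text
time_s: 14.2
eef_pos: [603.2, 31.0, 121.9]
ee_rot: [0.674, 0.589, 0.337, -0.291]
ft_force: [-3.6, -5.3, 22.6]
grip_width: 32.2
gripper_force: 71.9
```

```bash
python3 - <<'E'
from h import *
s=status.get_state(); print(s['time_s'],s['eef_pos'].round(1),s['ft_force'].round(1),s['moment'].round(2),s['grip_width'],s['gripper_force'])
E
```

```text
14.2 [603.2  31.  121.9] [-3.6 -5.3 22.6] [ 2.   -0.21  0.29] 32.20323160858832 71.91107869148254
```

>>> servo_tool([
  {"dx": 0.12, "dy": 0, "dz": -0.09, "wx": 0, "wy": 0, "wz": 0, "claw": -0.26},
  {"dx": 0, "dy": 0, "dz": 0, "wx": 0, "wy": 0, "wz": 0, "claw": -0.26},
])

```text
time_s: 14.4
eef_pos: [603.1, 30.9, 122.0]
ee_rot: [0.675, 0.589, 0.336, -0.291]
ft_force: [0.1, -2.8, 10.7]
grip_width: 32.3
gripper_force: 70.3
```

```bash
python3 - <<'E'
from h import *
for _ in range(3):
    c=cam('wrist'); s=status.get_state(); print(s['time_s'],s['eef_pos'].round(1),s['ft_force'].round(1),s['moment'].round(2),s['grip_width'],s['gripper_force'])
# expected places of dispenser edges in wrist view for tilts
C=np.array([601.8,21,131]); x=np.array([.99,-.136,0])
g=cv2.cvtColor(c['pixels'],cv2.COLOR_RGB2GRAY)
for a in (1.47,1.57,1.67):
    ax=np.array([.136*np.cos(a),.99*np.cos(a),np.sin(a)]); up=np.array([-.136*np.sin(a),-.99*np.sin(a),np.cos(a)])
    print(a,[proj(c,C-ax*k+x*u+up*w).round(0).tolist() for k in(25,111) for u in(-28,28) for w in(-28,28)],'button',proj(c,C+ax*45).round(0))
im=c['pixels'].astype(int)
for r in range(130,300,8): print(r,' '.join('%3d'%im[r,q].mean() for q in range(230,410,8)))
E
```

```text
14.45 [603.1  30.9 122.1] [ 0.7 -3.1 11. ] [ 0.66 -0.4  -0.08] 32.294098472152065 70.35727143287659
14.5 [603.1  30.9 122.1] [-0.5 -3.5 11.3] [ 0.78 -0.46 -0.03] 32.05703395657828 70.35629510879517
14.55 [603.1  30.9 122.1] [-0.6 -2.8 11.1] [ 0.73 -0.44 -0.1 ] 31.99144319859812 70.3635048866272
1.47 [[277.0, 249.0], [266.0, 339.0], [362.0, 249.0], [373.0, 339.0], [288.0, 302.0], [283.0, 372.0], [351.0, 302.0], [356.0, 372.0]] button [320. 212.]
1.57 [[277.0, 243.0], [267.0, 335.0], [363.0, 243.0], [372.0, 335.0], [288.0, 288.0], [284.0, 357.0], [350.0, 288.0], [355.0, 357.0]] button [320. 221.]
1.67 [[276.0, 238.0], [269.0, 331.0], [363.0, 238.0], [370.0, 331.0], [289.0, 275.0], [285.0, 342.0], [350.0, 275.0], [353.0, 342.0]] button [320. 231.]
130 145 151 148 148 151 150 152 147 146 152 150 148 151 154 148 150 150 155 149  82 128 137 152
138 149 149 146 148 151 150 152 156 151 149 147 158 151 152 151 148 151 151 147 119  85  85  86
146 154 147 151 150 148 148 152 152 147 148 152 146 151 149 149 153 147 151 147 152  80  80 147
154 152 149 146 148 147 149 149 151 150 153 157 152 150 1
[... 1066 characters left out ...]
  70  59  57  55  57  54  19
250  21  59  60  62  61  61 124  87 100  80  86  91  92  87  81 129 122  58  56  55  54  53  20
258  18  57  59  59  57  26 122  27 127 108  78  80  82  78 125 127 122 124  27  54  55  55  18
266  16  56  71  71  30  46 123  10 129 128 128 129 128 129 129 130  40 122  30  58  67  54  20
274  17  56  56  57  28 125 123   8  79 125 124 126 125 124 125  69  26 123  35  28  53  54  30
282  31  55  47  26  27  28 108   8  67  78 128 128 127 123  81  26  20  30  19  27  30  53  53
290  51  31  29  29  29  28  18  12  68  73  79  80  81  79  75 114  25  28  29  27  29  28  38
298  29  28  29  29  29  27  12   6 130  74  79  83  83  78 114 128  23  29  28  29  28  29  29
```

```bash
python3 - <<'E'
from h import *
import pickle
c=cam('wrist'); pickle.dump(c,open('cw.pkl','wb')); s=status.get_state(); M=R.from_quat(s['ee_rot']).as_matrix(); t=s['eef_pos']
im=c['pixels'].mean(2)
print('col320',' '.join('%d'%v for v in im[180:310:2,320]))
for r in(215,230,272): print(r,' '.join('%d'%v for v in im[r,270:376:2]))
th=np.linspace(0,2*np.pi,72); x=np.array([.99,-.137,0])
for dep in(12,16,20):
  C=t-dep*M[:,2]
  for a in(1.47,1.57,1.67):
    ax=np.array([.136*np.cos(a),.99*np.cos(a),np.sin(a)]); up=np.array([-.136*np.sin(a),-.99*np.sin(a),np.cos(a)])
    cyl=lambda k,r:np.array([proj(c,C+ax*k+r*(x*np.cos(q)+up*np.sin(q))) for q in th])
    b,bl,ct=cyl(45,15),cyl(31,15),cyl(15,17)
    print(dep,a,'btop rows',b[:,1].min().round(1),b[:,1].max().round(1),'cols',b[:,0].min().round(1),b[:,0].max().round(1),'blow max',bl[:,1].max().round(1),'coltop',ct[:,1].max().round(1),ct[:,0].min().round(1),ct[:,0].max().round(1))
E
```

```text
col320 151 151 76 65 30 30 107 130 128 127 126 122 125 127 130 129 129 130 131 129 130 130 128 127 127 126 127 125 128 130 128 126 128 130 98 91 86 86 83 79 80 80 102 130 126 123 123 124 127 127 128 129 130 93 82 81 80 83 85 83 82 78 79 92 137
215 131 131 132 131 130 131 132 131 127 128 130 130 130 131 130 130 131 131 130 130 131 131 132 131 130 130 130 130 131 130 131 131 129 131 130 130 130 130 131 132 130 131 130 84 76 76 75 76 75 73 73 74 74
230 126 125 126 126 125 124 126 125 124 78 125 127 127 127 126 128 127 127 127 127 127 126 126 126 127 126 128 127 126 126 127 127 127 126 126 127 126 127 126 127 127 125 116 67 59 60 60 60 58 58 58 58 57
272 123 123 123 122 124 89 28 13 9 13 63 73 118 124 124 123 124 123 124 124 124 124 123 124 123 123 123 124 124 124 123 123 124 124 124 124 123 124 124 110 73 42 5 11 31 55 123 121 122 121 123 99 25
12 1.47 btop rows 186.9 244.3 cols 282.1 356.8 blow max 263.6 coltop 285.9 284.2 354.6
12 1.57 btop rows 192.3 257.2 cols 281.2 357.8 blow max 272.3 coltop 290.6 284.0 354.8
12 1.67 btop rows 199.1 270.6 cols 280.3 358.6 blow max 281.1 coltop 295.0 283.8 355.0
16 1.47 btop rows 189.1 249.1 cols 280.8 358.1 blow max 268.6 coltop 291.1 283.2 355.6
16 1.57 btop rows 194.7 262.6 cols 279.7 359.1 blow max 277.7 coltop 296.0 282.9 355.8
16 1.67 btop rows 201.8 276.6 cols 278.8 360.0 blow max 286.7 coltop 300.5 282.7 356.0
20 1.47 btop rows 191.3 254.3 cols 279.3 359.5 blow max 274.0 coltop 296.7 282.0 356.7
20 1.57 btop rows 197.3 268.4 cols 278.2 360.6 blow max 283.4 coltop 301.7 281.8 356.9
20 1.67 btop rows 204.7 283.1 cols 277.2 361.6 blow max 292.8 coltop 306.3 281.6 357.1
```

The button disc spans rows 192-247 and the collar top ends at row 285. That gives an axis angle of about 1.54 ± 0.03 rad against the 1.571 needed, which is near enough upright. I'll ease the press and release in stages.

>>> servo_tool([
  {"dx": 0.06, "dy": 0, "dz": -0.05, "wx": 0, "wy": 0, "wz": 0, "claw": -0.26},
  {"dx": 0, "dy": 0, "dz": 0, "wx": 0, "wy": 0, "wz": 0, "claw": -0.15},
  {"dx": 0, "dy": 0, "dz": 0, "wx": 0, "wy": 0, "wz": 0, "claw": -0.05},
  {"dx": 0, "dy": 0, "dz": 0, "wx": 0, "wy": 0, "wz": 0, "claw": 0.1},
  {"dx": 0, "dy": 0, "dz": 0, "wx": 0, "wy": 0, "wz": 0, "claw": 0.3},
  {"dx": 0, "dy": 0, "dz": 0, "wx": 0, "wy": 0, "wz": 0, "claw": 0.5},
  {"dx": 0, "dy": 0, "dz": 0, "wx": 0, "wy": 0, "wz": 0, "claw": 0.5},
  {"dx": 0, "dy": 0, "dz": 0, "wx": 0, "wy": 0, "wz": 0, "claw": 0.5},
])

```text
time_s: 15.4
eef_pos: [602.1, 31.1, 120.8]
ee_rot: [0.676, 0.589, 0.335, -0.292]
ft_force: [0.2, 0.6, 0.0]
grip_width: 63.9
gripper_force: 0.0
```

```bash
python3 - <<'E'
from h import *
c=cam('wrist'); s=status.get_state(); print(s['time_s'],s['eef_pos'].round(1),s['ft_force'].round(1),s['moment'].round(2),s['grip_width'])
im=c['pixels'].mean(2)
print('col320',' '.join('%d'%v for v in im[180:310:2,320]))
for r in(215,230): print(r,' '.join('%d'%v for v in im[r,270:376:2]))
E
```

```text
15.45 [602.1  31.1 120.8] [-0.9  0.5 -0.5] [-0.43  0.1  -0.02] 64.2700688646918
col320 154 100 77 32 30 34 32 31 30 30 67 74 73 130 130 129 129 128 125 124 126 129 130 130 131 131 131 132 129 131 131 127 127 128 128 128 127 127 129 131 128 129 129 130 110 88 85 84 81 79 90 125 125 125 126 128 129 128 129 132 104 80 79 80 82
215 81 82 84 82 82 84 84 85 83 85 85 110 127 126 126 126 127 127 127 126 126 127 126 127 126 128 125 126 126 126 126 126 125 126 126 126 127 100 78 79 78 79 79 78 76 77 75 75 75 75 75 74 75
230 132 133 131 131 131 131 131 129 130 131 130 130 130 131 131 132 131 130 131 131 131 132 132 130 132 131 130 130 131 131 131 131 132 131 132 131 131 131 132 133 130 126 63 60 62 60 60 62 60 59 59 58 58
```

Force is zero and the fingers are clear, so the dispenser stands free. I'll retreat along the tool axis.

>>> servo_tool([
  {"dx": 0, "dy": 0, "dz": -0.6, "wx": 0, "wy": 0, "wz": 0, "claw": 0.5},
  {"dx": 0, "dy": 0, "dz": -1, "wx": 0, "wy": 0, "wz": 0, "claw": 0.5},
  {"dx": 0, "dy": 0, "dz": -1.5, "wx": 0, "wy": 0, "wz": 0, "claw": 0.5},
  {"dx": 0, "dy": 0, "dz": -2, "wx": 0, "wy": 0, "wz": 0, "claw": 0.5},
  {"dx": 0, "dy": 0, "dz": -3, "wx": 0, "wy": 0, "wz": 0, "claw": 0.5},
  {"dx": 0, "dy": 0, "dz": -3, "wx": 0, "wy": 0, "wz": 0, "claw": 0.5},
  {"dx": 0, "dy": 0, "dz": -3, "wx": 0, "wy": 0, "wz": 0, "claw": 0.5},
  {"dx": 0, "dy": 0, "dz": -3, "wx": 0, "wy": 0, "wz": 0, "claw": 0.5},
  {"dx": 0, "dy": 0, "dz": -3, "wx": 0, "wy": 0, "wz": 0, "claw": 0.5},
  {"dx": 0, "dy": 0, "dz": 0, "wx": 0, "wy": 0, "wz": 0, "claw": 0.5},
])

```text
time_s: 16.45
eef_pos: [580.3, -131.3, 245.5]
ee_rot: [0.676, 0.589, 0.335, -0.289]
ft_force: [-0.6, 0.0, -0.9]
grip_width: 64.0
gripper_force: 0.0
```

```bash
cat > fin.py <<'E'
from h import *
d={n:cam(n) for n in('wrist','side','scene')}; s=status.get_state(); print(s['time_s'],s['eef_pos'].round(1),s['ft_force'].round(1))
x=np.array([.99,-.137,0]);y=np.array([.137,.99,0]); F=np.array([600,24,17.])
for n in d:
    c=d[n]; print(n,'foot',proj(c,F).round(),'body top',proj(c,F+[0,0,86]).round(),'button',proj(c,F+[0,0,156]).round(),'front bar',proj(c,[461.5,-22,37]).round())
    h=cv2.cvtColor(c['pixels'],cv2.COLOR_RGB2HSV).astype(int)
    mk=((h[:,:,1]<45)&(h[:,:,2]>(125 if n=='wrist' else 150))&(c['pixels'][:,:,0].astype(int)-c['pixels'][:,:,2]>2)).astype(np.uint8)
    k,l,st,ce=cv2.connectedComponentsWithStats(cv2.morphologyEx(mk,2,np.ones((3,3),np.uint8)))
    p=proj(c,F+[0,0,50])
    for i in range(1,k):
        if st[i,4]>60 and np.hypot(*(ce[i]-p))<80: print('  ',st[i],ce[i].round(1),cv2.minAreaRect(cv2.findContours((l==i).astype(np.uint8),0,1)[0][0]))
    p=p.astype(int)
    if n=='side':
        im=c['pixels'].mean(2)
        for r in range(p[1]-46,p[1]+44,4): print(r,' '.join('%3d'%im[r,q] for q in range(p[0]-42,p[0]+42,4)))
        print('cols from',p[0]-42)
E
python3 fin.py
```

```text
16.6 [ 579.9 -127.5  242.6] [ 1.   0.2 -0.3]
wrist foot [318. 228.] body top [318. 194.] button [318. 156.] front bar [223. 261.]
   [298 186  42  34 869] [319.3 207.8] ((318.5, 202.5), (33.0, 41.0), 90.0)
side foot [280. 228.] body top [278. 203.] button [275. 180.] front bar [232. 255.]
   [308 163  11  14 120] [312.  169.9] ((313.0, 169.5), (13.0, 10.0), 90.0)
   [285 170  14  13 124] [292.3 176.4] ((291.5, 176.0), (12.0, 13.0), 90.0)
   [229 233  25  44 626] [241.  254.6] ((241.0320281982422, 254.2141876220703), (45.1514778137207, 14.424761772155762), 72.75853729248047)
168  50  57  58  56  52  45  47  55  61  61  54  54  59  59  92 136 103 102 155 158 157
172  56  54  52  57  49  43  49  57  60  61  55  59  55 104 149 158 108 103 154 157 157
176  52  59  56  48  40  44  55  61  59  57  57  54  70 156 160 158 116 104 154 155 126
180  49  48  50  46  42  56  52  57  58  59  52  57 139 159 158 150 107  79  71  82  60
184  53  48  43  37  43  52  55  60  59  57  61  71 137  94  70  69  50  67  89  64  65
188  72  43  41  45  49  51  56  61  58  55  55  92  51  49  46  44  69  84  64
[... 903 characters left out ...]
4  92  89  85  84  84  89 120 126 125  87  61  65  65  66  66  60  53  58
236 166 166 121  90  91  93  95  88  84 116 125 125 113  54  54  64  64  60  65  66  58
240 165 165 142 104  88  90  83  88  85  87  83  82  83  79  49  52  60  66  64  64  59
244 164 164 161 117  90  87  87  86  83  83  81  83  81  83  86  61  46  56  64  62  65
248 164 161 166 119  91  89  83  88  87  86  89  88  88  80  78  79  78  48  54  59  60
252 164 163 162 143 102  89  92  95  89  86  83  82  81  80  75  78  79  78  65  43  55
256 163 164 162 157 118  90  89  86  87  85  84  81  79  82  78  81  80  78  75  78  62
cols from 236
scene foot [347. 220.] body top [348. 211.] button [350. 202.] front bar [388. 191.]
```

>>> servo_tool([
  {"dx": 2.4, "dy": 0, "dz": -1.8, "wx": 0, "wy": 0, "wz": 0, "claw": 0.5},
  {"dx": 2.4, "dy": 0, "dz": -1.8, "wx": 0, "wy": 0, "wz": 0, "claw": 0.5},
  {"dx": 2.4, "dy": 0, "dz": -1.8, "wx": 0, "wy": -0.1, "wz": 0, "claw": 0.5},
  {"dx": 0, "dy": -3, "dz": -2, "wx": 0, "wy": -0.1, "wz": 0, "claw": 0.5},
  {"dx": 0, "dy": -3, "dz": -2, "wx": 0, "wy": -0.1, "wz": 0, "claw": 0.5},
  {"dx": 0, "dy": -3, "dz": -2, "wx": 0, "wy": -0.1, "wz": 0, "claw": 0.5},
  {"dx": 0, "dy": -3, "dz": 0, "wx": 0, "wy": -0.1, "wz": 0, "claw": 0.5},
  {"dx": 0, "dy": -3, "dz": 0, "wx": 0, "wy": -0.1, "wz": 0, "claw": 0.5},
  {"dx": 4, "dy": 0, "dz": 0, "wx": 0, "wy": 0, "wz": 0, "claw": 0.5},
  {"dx": 4, "dy": 0, "dz": 0, "wx": 0, "wy": 0, "wz": 0, "claw": 0.5},
  {"dx": 4, "dy": 0, "dz": 0, "wx": 0, "wy": 0, "wz": 0, "claw": 0.5},
  {"dx": 0, "dy": 0, "dz": 0, "wx": 0, "wy": 0, "wz": 0, "claw": 0.5},
  {"dx": 0, "dy": 0, "dz": 0, "wx": 0, "wy": 0, "wz": 0, "claw": 0.5},
])

```text
time_s: 17.9
eef_pos: [441.6, -31.3, 415.0]
ee_rot: [0.743, 0.65, 0.12, -0.105]
ft_force: [-0.4, -0.2, 0.1]
grip_width: 63.9
gripper_force: 0.0
```

```bash
python3 fin.py | sed 's/ \[.*//' | head -60; python3 - <<'E'
from h import *
e=cam('side'); x=np.array([.99,-.137,0]);y=np.array([.137,.99,0]); F=np.array([600,24,17.])
for w in(-28,28): print([proj(e,F+x*u+y*w+np.array([0,0,z])).round().tolist() for u in(-28,28) for z in(0,86)])
im=e['pixels'].mean(2)
for r in range(160,250,3): print(r,' '.join('%3d'%im[r,q] for q in range(248,314,3)))
E
```

```text
18.05
wrist foot
  
side foot
168 141 141 141 142 139 139 140 140 140 141 139 139 131  92  89 119  89  88 135 138 136
172 142 141 143 140 141 142 140 139 139 143 139 138 140 131 131 138  94  91 135 138 140
176 140 144 141 141 142 139 141 140 143 141 141 139 139 140 140 138  97  89 135 135 121
180 142 141 138 141 142 141 142 142 139 131 127 130 138 139 137 131  89  68  64  50  46
184 141 144 142 142 142 138 139 137 129 125 125 115 119  84  63  62  51  44  49  72  89
188 140 140 142 140 140 139 130 106  99  86  93  83  48  45  49  48  86 100 107 119 131
192 142 143 142 132 114  84  62  53  56 120  86 121  71  56  66  55  75 140 140 136 141
196 108  84  63  49  51  47  46  53  59 114 118 113  73  68  72  65  46 123 139 140 142
200  63  54  49  51  56  64  72  72 104  79  86  86 106  75  63  70  52  69 138 140 141
204  83  73  78  76  79  79  80 100 144  92  84  83 108 112  66  66  65  40 120 137 140
208 102  80  83  82  76  75  72  83 136 124 128 128 123 150  73  65  69  55  69 141 139
212 102  79  76  78  77  74  74  72 132 154 141 140 138 128  84  66  66  65  40 120 141
216 119  86  7
[... 3168 characters left out ...]
 103 110 107 110 107 109 109  83  69  68  66  67  64  58
229  76  76  78  72  73  74  70  84 104 109 109 106 108 107 106  83  64  65  62  66  67  62
232  79  76  75  75  75  75  77  83 102 110 108 109 107 109 110  81  62  66  67  60  66  61
235  79  78  77  75  78  82  77  74 100 108 109 107 107 100  92  70  67  62  66  64  62  62
238  80  76  82  77  76  71  70  73  93  98  93  79  75  67  67  67  68  63  64  64  67  67
241  90  74  75  76  75  76  67  69  71  69  68  68  67  68  65  68  68  69  72  72  71  67
244 100  76  77  75  75  74  73  72  69  70  71  66  64  72  70  75  69  73  60  69  62  62
247  94  78  74  72  72  74  71  73  72  69  69  74  78  72  68  68  63  63  65  64  69  64
```

The upright corners match: near face predicted (269,213)/(272,239) and seen (268,213)/(271,239), with the button at (275,182). One last check that the tray and nozzle haven't moved since the pull, then I hand in.

```bash
python3 - <<'E'
from h import *
import pickle
o=pickle.load(open('c1.pkl','rb'))['side']['pixels'].mean(2); n=cam('side')['pixels'].mean(2)
df=abs(cv2.GaussianBlur(n,(5,5),0)-cv2.GaussianBlur(o,(5,5),0))
a,b=df[215:290,222:262].max(),df[270:310,270:350].max(); print('handle diff',a,'nozzle diff',b,'bottles',df[60:240,310:420].max())
if max(a,b)<25: print(workorder.hand_in())
E
```

```text
handle diff 12.502604166666657 nozzle diff 24.731770833333343 bottles 24.6328125
the job is handed in; nothing more can be done
None
```

The job is handed in: the tray is out at its stop, the dispenser stands upright on its floor, and the camera showed the tray and nozzle in place; the bottles' area also showed little change, though I set no limit on it.

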